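# Clamp the feeder tub shut with its wire bail

### The job

Put the blue lid on the clear round feeder tub so that it sits flat and fully home on the rim, then swing the tub's wire bail up and over the lid, past its centre, until it holds itself down on the lid's knob and clamps the lid shut. Leave everything else on the bench where it is, and do not flip the switch.

Things in the scene. Friction and masses are not known exactly. Their poses are not given: they have to be found in the camera images.
- tub: Clear round acrylic tub screwed to the bench: 90 mm diameter, rim 103 mm high, wall 4 mm (mouth 82 mm), grey foot 120 mm wide, steel band and ears at the neck. Origin: centre of the underside at bench height; z up, -x towards the side where the bail is parked, y along the bail's hinge axis. Stands left or right of the middle, turned up to 0.45 rad.
- bail_hinge (a point): Middle of the bail's hinge axis, inside the tub: at tub frame x = -23 mm, y = 0, z = 75 mm; the axis runs along the tub's y. The bail is a U of 5 mm steel wire: two side arms 70 mm long, at y = +-58 mm, join the hinge to a straight crossbar parallel to the hinge axis. A dark tension spring runs from the +y arm to the tub wall, out to y = 71 mm.
- bail_bar (a point): Middle of the bail's crossbar (116 mm long; moves with the bail). Two orange sleeves to hold, 10 mm diameter, 34 mm long, are centred 32 mm either side of this point along the bar; the bare 5 mm wire between them lands on the lid's knob. Parked, the bar is 82 mm above the bench, 93 mm from the tub's axis, over 40 mm clear of the tub.
- bail (a joint): Swing, rad. 0: parked, 0.10 rad above level; grows as the bar swings up and over to the tub's +x; 1.47: straight up; 1.8: on the knob of a lid fully home; 2.2: stop (no lid). An over-centre spring, dead point 0.95, pushes it back to 0 below that and towards the lid above. About 6 N at the bar lifts it off its park; it clamps with some 5 to 12 N. A lid over 3 mm too high blocks it.
- lid_knob (a point): Grip point on the axis of the knob of the loose blue lid (120 g nominal). Knob 24 mm diameter, 30 mm tall. This point is 10 mm below the knob's top, 20 mm above the lid's upper face, 26 mm above the face that sits on the rim, 36 mm above the plug's foot. z is the lid's up axis. Lies plug down on the bench at first; fully home it is 129 mm above the bench on the tub's axis.
- lid: The same lid; origin at the centre of its plug's foot. Round, so its turn does not matter: blue disc 96 mm diameter, 4 mm thick, over an orange 2 mm seal (sits on the rim) and a white tapered plug, 66 mm wide at its foot, 75 mm at its top, 10 mm high, that enters the mouth with play.
- bowl: Bystander: white ceramic bowl, 100 mm diameter, 40 mm high; origin under its centre.
- jar: Bystander: small yellow supplement jar, 44 mm diameter, 75 mm high; origin under its centre.
- mister: Bystander: green mister bottle, 66 mm diameter, 170 mm high; origin under its centre.
- crate: Bystander: open clear rectangular tub, 140 x 180 x 80 mm high; origin under its centre.
- tweezers: Bystander: orange tweezers lying flat along their x, 140 mm long, 32 mm wide, 10 mm high; origin under their middle.
- snake_hook: Bystander: steel snake hook lying along its y, about 410 mm long, 12 mm thick; origin under its shaft.
- toggle (a joint): Bystander: lever of the black toggle switch box, rad; 0 leaning to the robot as at the start; leave it.
There are look-alikes about, which are no part of the job. Leave any green or red look-alike of the lid alone. Leave any red look-alike of the tub alone.

How it is judged:
By the outcome, as a careful person would: the job done as asked, in the order asked, and still so for the second after the job is handed in, with the robot touching nothing.
It also fails if it takes over 54 s, if anything falls off the work surface, if the arm or the gripper's body presses on something with over 40 N, if the wrist force passes 120 N, or if a joint passes its speed limit or range.

### The arm

A 6-joint arm with a two-finger parallel gripper is mounted at the origin on the work surface. World frame = base frame: x ahead of the robot, y to its left, z up, the work surface at z = 0. Lengths are in m, angles in rad, forces in N, time in s.
With the tool pointing down it reaches from about 0.375 to 0.925 m from the base axis. Payload 5.7 kg.
Tool frame: the origin (TCP) lies midway between the tips of the shut fingers; the grasp point (between the pads) lies behind it (arm.grip_point_offset is the z of the grasp point in the tool frame, in m); z points along the fingers, y is the line along which they close (so a half turn about z gives the same grasp; the last joint's range is limited). The gripper opens to 85 mm and grips with 20 to 120 N. Pads are 22 mm wide; open, the fingers measure 114 mm over their backs; the gripper's body (76 mm by 85 mm) begins 54 mm behind the grasp point. The pads swing forward as they close: fully open they stand 13 mm farther back than shut.
Start: joints at [1.029, 0.359, 1.51, -0, 1.272, -0.115], TCP at [0.248, 0.546, 0.231] pointing down, gripper open.
Joint ranges: [-2.97, 2.97], [-1.01, 2.36], [0.21, 2.38], [-0.96, 4.11], [0.2, 2.71], [-2.98, 2.98]. Speed limits (rad/s): [2.39, 2.39, 3.14, 3.14, 3.14, 3.14].

### API

Orientations are given as a 3x3 rotation matrix whose columns are the frame's x, y, z axes.
In Python, from station import arm gives the robot as it stands.
- The arm moves only by the tool send_rows, never from a script. Its arguments are lists of equal length, an entry for each row: "angular": the turn, a rotation vector about the tool's x, y, z in degrees, a list of three; "delta_pos": the shift along the tool's x, y, z in mm, a list of three; "hand": the opening, from 0 (shut) to 1 (fully open). A call has exactly 10 rows; each row is the pose to reach, as a shift and turn from the pose commanded when the call began, along the tool's axes at that moment; what a row does not reach only later rows make up. A row lasts 1/12 s, in which the tool goes at most 41.7 mm and 7.16 degrees, less where a joint would pass 70% of its speed; a pose out of reach is approached as far as the arm can. A call with a gripper value outside its range is refused whole. The fingers move at their own pace and stop on an object; "squeeze" is the grip in N (left out, the last holds). Time passes only in rows, so rows that repeat a pose let the fingers close, or fill a call up. It gives the time, the measured TCP pose, the force, the opening and the grip force at its end, in the units of the state.
- arm.sense(): the state, without advancing time (a new reading comes with each control period).
- arm.camera(name): name is "scene" or "top" or "wrist"; returns the picture (400x640x3 uint8, red, green, blue); there is no depth.
- arm.calibration(name): a dict with "fx", "fy", "cx", "cy" (pixels), "k1" (the pictures are not rectified: a ray, as slopes to the right and down, at radius r is drawn at 1 + k1 r^2 times it, then the intrinsics apply), "T" (4x4, takes a point from camera to world coordinates); the wrist camera has in their place "hand_eye" (4x4, takes a point from camera to tool coordinates, whose origin is the TCP and whose axes are the flange's). Camera axes: x right, y up, looking along -z (the intrinsics and any distortion apply to the point x, -y, -z); pixel columns grow to the right and rows downward; lengths in m; the calibration is good to about 2 mm. A picture is of the moment at which its call begins: read the wrist's pose just before it. calibration takes no time and is no camera call.
- arm.sign_off(): hands the job in; it is judged then, once.
Trained networks look in the newest picture that a camera, given by its name, has taken for a name from the list of things; names that differ only in an ending like _2 or _b are one class to them, and where a whole thing is asked for, a point or a joint stands for the part that bears it (a point fixed in the world has none). Each returns a list of dicts, best first, with "confidence" (0 to 1); they miss things now and then, are a little off and sometimes report something else, mostly with a low value. They report only what shows in the picture. A call takes as long as a camera call. They do not tell look-alikes from the thing itself.
- arm.boxes_of(camera, name): "bbox" ([centre column, centre row, width, height] in pixels, round what is visible of it).
- arm.regions_of(camera, name): "mask" (400x640 bool, what is visible of it) and "bbox" ([centre column, centre row, width, height] in pixels, round what is visible of it).
The state is a dict: "clock": time; "q": joint angles; "qd": joint speeds; "joint_torque": joint torques, N m; "tcp_pos": TCP position; "orientation": TCP orientation; "contact_force": force on the tool from outside, world axes, zero at the start; "ft_torque": the same for the moment, N m; "finger_gap": opening from 0.0 (shut) to 1.0 (fully open); "grasp_force": force on a finger pad.
Only numpy, scipy, OpenCV 4.12 (cv2) and the standard library are available. Lean on these libraries where they do the work, as an engineer would, in place of code of your own. Each camera call takes 0.05 s, during which the arm holds its last target. There are 200 camera calls.

## Working session

There is one attempt and no reset: what is moved stays moved. The work goes in short steps, Python scripts to look and compute and a tool call to move; the robot and the scene stay as the last step left them, time stands still between calls to the robot, and variables do not carry over. Pictures are saved under pics/ and viewed, at most 10 in all, crops included, and the job is handed in when it is done.

Besides the shell and the picture viewer there is one more tool, called after ">>>" by a JSON object that holds its "fn" and its "kwargs". send_rows: Moves the arm, as the interface text tells. Its arguments: {"type":"object","properties":{"angular":{"type":"array","items":{"type":"array","items":{"type":"number"}}},"delta_pos":{"type":"array","items":{"type":"array","items":{"type":"number"}}},"hand":{"type":"array","items":{"type":"number"}},"squeeze":{"type":"number"}},"required":["angular","delta_pos","hand"]}

```bash
ls; mkdir -p pics; cat > h.py <<'E'
import numpy as np, cv2
from station import arm
def cam(n):
    c=arm.calibration(n); s=arm.sense()
    if 'T' in c: T=np.array(c['T'])
    else:
        W=np.eye(4); W[:3,:3]=s['orientation']; W[:3,3]=s['tcp_pos']; T=W@np.array(c['hand_eye'])
    return c,T
def ray(c,T,u,v):
    d=np.array([(u-c['cx'])/c['fx'],(v-c['cy'])/c['fy']]); p=d.copy()
    for _ in range(20): p=d/(1+c['k1']*(p@p))
    w=T[:3,:3]@np.array([p[0],-p[1],-1]); return T[:3,3],w/np.linalg.norm(w)
def atz(c,T,u,v,z):
    o,w=ray(c,T,u,v); return o+w*(z-o[2])/w[2]
def proj(c,T,P):
    q=np.linalg.inv(T)@np.append(P,1); a=np.array([q[0],-q[1]])/-q[2]; a=a*(1+c['k1']*(a@a))
    return a[0]*c['fx']+c['cx'],a[1]*c['fy']+c['cy']
def save(n,f,crop=None,k=1):
    im=arm.camera(n); 
    o=im if crop is None else im[crop[1]:crop[3],crop[0]:crop[2]]
    cv2.imwrite('pics/'+f,cv2.resize(o[:,:,::-1],None,fx=k,fy=k,interpolation=cv2.INTER_CUBIC)); return im
E
python3 - <<'E'
from h import *
s=arm.sense(); print(s); print(arm.grip_point_offset)
a=save('scene','s.png');b=save('top','t.png')
for n in('scene','top'):
    c,T=cam(n); print(n,c)
    for t in('tub','lid','lid_knob','bail_bar'):
        for d in arm.boxes_of(n,t)[:4]: print(n,t,np.round(d['bbox']),round(d['confidence'],2))
E
```

```text
pics
{'clock': 0.0, 'q': array([ 1.02890814e+00,  3.59469640e-01,  1.51147189e+00, -2.02494991e-05,
        1.27248581e+00, -1.15056599e-01]), 'qd': array([-0.00042049, -0.00019119,  0.00076633, -0.00027546, -0.00061254,
       -0.00149162]), 'joint_torque': array([-2.21113050e-04, -5.27607143e+01, -2.78615981e+01, -2.37904987e-04,
        1.32372254e-02,  4.11844314e-05]), 'tcp_pos': array([0.24802122, 0.54557263, 0.23045962]), 'orientation': array([[-9.10284388e-01,  4.13982451e-01, -9.29666553e-04],
       [ 4.13983450e-01,  9.10283033e-01, -1.58182659e-03],
       [ 1.91411241e-04, -1.82477862e-03, -9.99998317e-01]]), 'contact_force': array([-0.02556868,  0.17088475, -0.22031417]), 'ft_torque': array([0.05745662, 0.00614416, 0.00052956]), 'grasp_force': 0.0, 'finger_gap': 0.9994222780756442}
-0.0187
scene {'fx': 442.1100162772139, 'fy': 442.1100162772139, 'cx': 316.0845875099248, 'cy': 198.22577695970546, 'k1': -0.050890002277636945, 'T': array([[ 0.78539682, -0.53157462,  0.31714392,  0.94911741],
       [ 0.61898022,  0.6712246 , -0.40782474, -0.44141964],
       [ 0.00391448, 
[... 654 characters left out ...]
5963e-02,  9.97213182e-01, -7.11481931e-02,
         5.00727805e-01],
       [-9.99745854e-01, -2.25383471e-02, -5.00997040e-04,
        -3.64632720e-03],
       [-2.10316352e-03,  7.11188659e-02,  9.97465630e-01,
         1.36636196e+00],
       [ 0.00000000e+00,  0.00000000e+00,  0.00000000e+00,
         1.00000000e+00]])}
top tub [220. 258.  43.  51.] 0.93
top tub [274. 217.  41.  51.] 0.73
top lid [441. 194.  26.  30.] 0.89
top lid [375. 240.  31.  27.] 0.83
top lid [377. 197.  30.  33.] 0.74
top lid_knob [376. 240.  32.  29.] 0.85
top lid_knob [442. 192.  24.  27.] 0.77
top lid_knob [376. 196.  34.  28.] 0.7
top bail_bar [215. 272.  36.  22.] 0.62
top bail_bar [282. 242.  11.   5.] 0.52
```

```bash
python3 - <<'E'
import cv2,numpy as np
s=cv2.imread('pics/s.png');t=cv2.imread('pics/t.png')
a=cv2.resize(s[50:390,130:470],(600,600),interpolation=3);b=t[110:310,170:470];b=cv2.resize(b,(800,533),interpolation=3)
cv2.imwrite('pics/s2.png',a);cv2.imwrite('pics/t2.png',b)
E
```

```text
(no output)
```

View pics/s2.png

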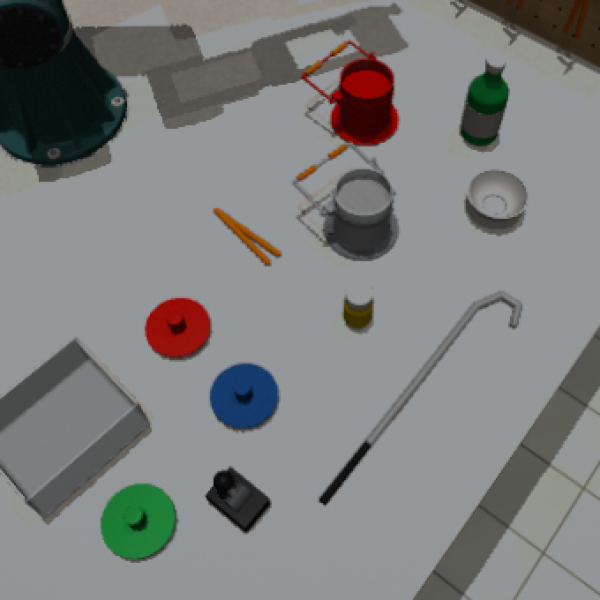

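View pics/t2.png

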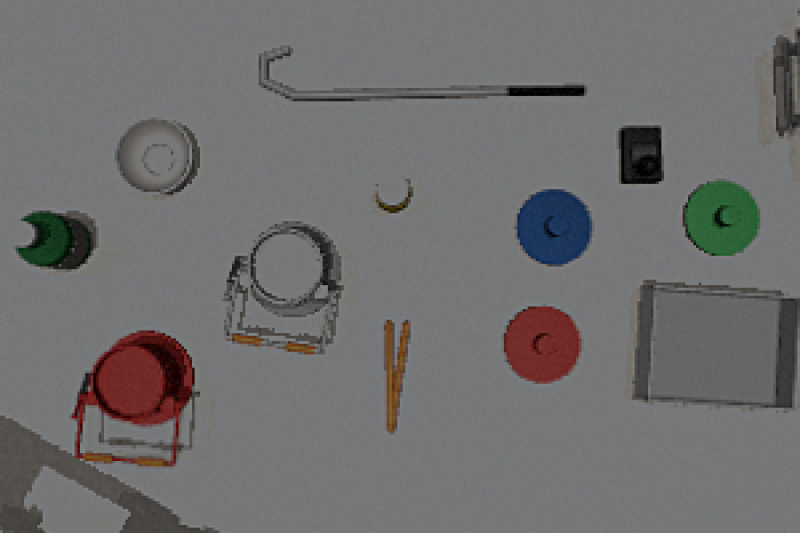

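The scene shows the clear tub at crop (362,210) with its bail's orange sleeves towards the robot. The blue lid is at (244,396) in the scene crop and (555,227) in the top crop. The red tub and the red and green lids are decoys.

```bash
cat > m.py <<'E'
from h import *
def blobs(im,lo,hi,amin=8):
    m=cv2.inRange(cv2.cvtColor(im,cv2.COLOR_RGB2HSV),lo,hi); n,l,st,ce=cv2.connectedComponentsWithStats(m)
    return [(ce[i],st[i]) for i in range(1,n) if st[i][4]>=amin]
E
python3 - <<'E'
from m import *
P={}
for n,f in(('scene','pics/s.png'),('top','pics/t.png')):
    im=cv2.imread(f)[:,:,::-1].copy(); c,T=cam(n)
    for ce,st in blobs(im,(100,120,40),(125,255,255)): print(n,'blue',ce.round(1),st,atz(c,T,*ce,0.016).round(4))
    for ce,st in blobs(im,(5,150,90),(20,255,255)): print(n,'or',ce.round(1),st,atz(c,T,*ce,0.082).round(4))
    print([ (d['bbox'],round(d['confidence'],2)) for d in []])
im=cv2.imread('pics/t.png'); cv2.imwrite('pics/t3.png',cv2.resize(im[180:250,245:310],(780,840)[:2],interpolation=cv2.INTER_CUBIC)[:600])
E
```

```text
scene blue [267.8 273.9] [ 249  256   38   37 1070] [ 0.6121 -0.1984  0.016 ]
scene or [35.9 12.2] [ 23   1  29  24 335] [-0.6501  0.0018  0.082 ]
scene or [322.   77.1] [318  74   9   7  25] [0.3435 0.3621 0.082 ]
scene or [307.3  88. ] [303  85  10   7  29] [0.3371 0.2987 0.082 ]
scene or [321.1 135.1] [316 132  11   7  30] [0.48   0.1823 0.082 ]
scene or [303.3 147.4] [299 144  10   8  33] [0.4683 0.1185 0.082 ]
scene or [269.9 183.7] [251 168  38  32 240] [ 0.4751 -0.026   0.082 ]
[]
top blue [377.2 194.9] [364 181  27  28 600] [ 0.6116 -0.1971  0.016 ]
top or [317.5 248.8] [315 231   8  41 148] [0.4399 0.006  0.082 ]
top or [262. 237.] [257 235  11   5  25] [0.4809 0.1807 0.082 ]
top or [282.2 240.2] [277 239  11   4  24] [0.4693 0.1169 0.082 ]
top or [206.2 281.3] [201 280  11   4  24] [0.3441 0.3604 0.082 ]
top or [226. 283.] [221 282  11   3  23] [0.3379 0.2971 0.082 ]
[]
```

View pics/t3.png

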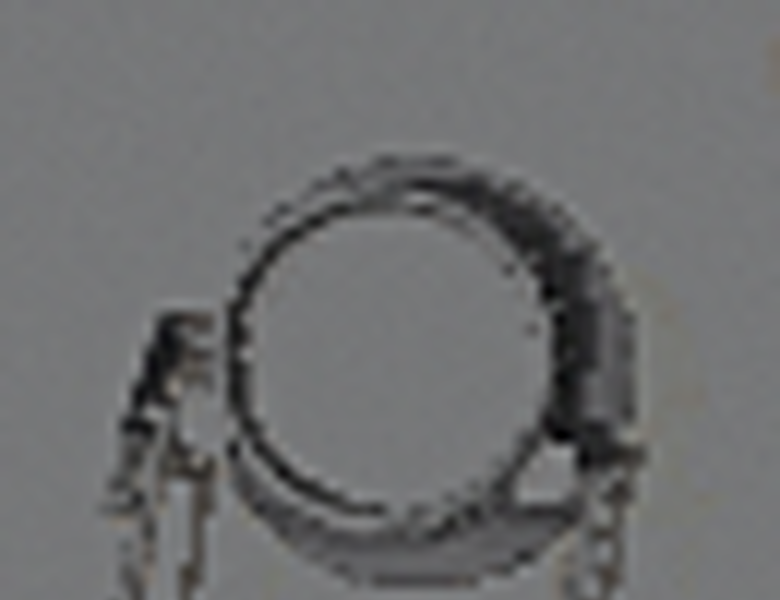

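```bash
cat >> h.py <<'E'
from scipy.spatial.transform import Rotation as Ro
def go(p,yaw,tilt=None):
    "delta in mm / rotvec deg in current tool axes; yaw=angle of tool y in world, tool down"
    s=arm.sense(); R=np.array(s['orientation']); y=np.array([np.cos(yaw),np.sin(yaw),0]); z=np.array([0,0,-1.]); X=np.cross(y,z)
    Rt=np.c_[X,y,z]; print('t',round(s['clock'],2),'d mm',(R.T@(np.array(p)-s['tcp_pos'])*1e3).round(1),'rot',np.degrees(Ro.from_matrix(R.T@Rt).as_rotvec()).round(1))
E
python3 - <<'E'
from h import *
c,T=cam('top'); print(atz(c,T,277.7,209.2,.103))
print(arm.calibration('wrist'))
go((.52,.14,.32),-.181)
E
```

```text
[0.56664518 0.12722667 0.103     ]
{'fx': 355.6568918237105, 'fy': 355.6568918237105, 'cx': 320.2193157650918, 'cy': 205.17910574178964, 'k1': -0.07843760910797332, 'hand_eye': array([[ 3.44355389e-06,  9.45337659e-01,  3.26093102e-01,
         8.44971100e-02],
       [ 9.99999545e-01, -3.14234109e-04,  9.00398638e-04,
         1.55142944e-03],
       [ 9.53650315e-04,  3.26092950e-01, -9.45337230e-01,
        -1.41340119e-01],
       [ 0.00000000e+00,  0.00000000e+00,  0.00000000e+00,
         1.00000000e+00]])}
t 0.5 d mm [-415.4 -257.2  -88.7] rot [-0.   0.  75.9]
```

>>> {"fn": "send_rows", "kwargs": {"angular": [[0,0,7],[0,0,14],[0,0,21],[0,0,28],[0,0,35],[0,0,42],[0,0,49],[0,0,56],[0,0,63],[0,0,70]], "delta_pos": [[-40,-25,-9],[-80,-50,-18],[-120,-75,-27],[-160,-100,-36],[-200,-125,-45],[-240,-150,-54],[-280,-175,-63],[-320,-200,-72],[-360,-225,-81],[-400,-250,-88]], "hand": [1,1,1,1,1,1,1,1,1,1]}}

```text
clock: 1.33
tcp_pos: [0.4754, 0.2031, 0.3094]
orientation: [[0.084, 0.996, 0.001], [0.996, -0.084, 0.0], [0.0, 0.001, -1.0]]
contact_force: [0.5, 0.6, 0.5]
finger_gap: 1.0
grasp_force: 0.0
```

```bash
python3 - <<'E'
from m import *
c,T=cam('wrist'); im=save('wrist','w1.png')
print(arm.sense()['tcp_pos'],arm.sense()['q'].round(2))
for ce,st in blobs(im,(5,150,60),(20,255,255)): print('or',ce.round(1),st,atz(c,T,*ce,0.082).round(4))
go((.612,-.1977,.1),-.181)
E
```

```text
[0.4808158  0.19718569 0.31081379] [ 0.26  0.17  1.57 -0.01  1.39  0.36]
or [169.2  18.5] [164   0  11  39 302] [0.3434 0.3625 0.082 ]
or [175.1  87.3] [170  70  11  36 264] [0.3371 0.2984 0.082 ]
or [326.  186.9] [321 173  10  29 183] [0.4799 0.1816 0.082 ]
or [320.3 240. ] [316 227  10  27 185] [0.4686 0.1196 0.082 ]
or [303.  288.2] [253 280  94  18 838] [0.4425 0.0579 0.082 ]
or [464.1 282.9] [455 280  21   8  56] [0.6371 0.0477 0.082 ]
t 1.38 d mm [-379.9  166.5  213.5] rot [0.4 0.2 4.9]
```

View pics/w1.png

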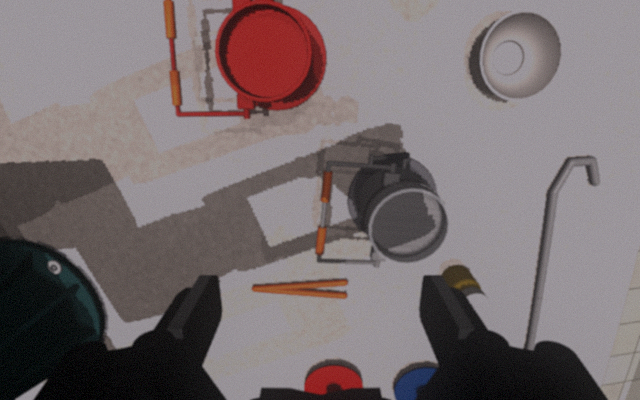

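The wrist picture shows the clear tub's rim centred near (408,224) and its sleeves at (326,187) and (320,240). These agree with the fixed cameras. On to the lid.

>>> {"fn": "send_rows", "kwargs": {"angular": [[0,0,1],[0,0,2],[0,0,3],[0,0,4],[0,0,5],[0,0,5],[0,0,5],[0,0,5],[0,0,5],[0,0,5]], "delta_pos": [[-34,14,15],[-68,28,30],[-102,42,45],[-136,56,60],[-170,70,75],[-204,84,90],[-238,98,105],[-272,112,120],[-306,126,135],[-340,140,150]], "hand": [1,1,1,1,1,1,1,1,1,1]}}

```text
clock: 2.22
tcp_pos: [0.5881, -0.1465, 0.1579]
orientation: [[0.164, 0.986, 0.0], [0.987, -0.164, -0.0], [-0.0, 0.0, -1.0]]
contact_force: [1.2, 0.8, 0.2]
finger_gap: 1.001
grasp_force: 0.0
```

```bash
python3 - <<'E'
from m import *
import time
s=arm.sense();print(s['tcp_pos'],np.abs(s['qd']).max())
go((.612,-.1977,.06),-.178)
# rim centre from w1, using pose at that time
c=arm.calibration('wrist');W=np.eye(4);W[:3,:3]=[[.084,.996,.001],[.996,-.084,0],[0,.001,-1]];W[:3,3]=[.4808158,.19718569,.31081379]
print(atz(c,W@np.array(c['hand_eye']),408,224,.103))
E
```

```text
[ 0.58814947 -0.14654774  0.15794691] 0.5881045379752002
t 2.22 d mm [-46.6  31.9  98. ] rot [0.  0.  0.8]
[0.56917363 0.13320723 0.103     ]
```

>>> {"fn": "send_rows", "kwargs": {"angular": [[0,0,0],[0,0,0],[0,0,0],[0,0,0],[0,0,0],[0,0,0],[0,0,0],[0,0,0],[0,0,0],[0,0,0]], "delta_pos": [[-15,10,20],[-30,20,40],[-40,27,55],[-40,27,55],[-40,27,55],[-40,27,55],[-40,27,55],[-40,27,55],[-40,27,55],[-40,27,55]], "hand": [1,1,1,1,1,1,1,1,1,1]}}

```text
clock: 3.05
tcp_pos: [0.6081, -0.1884, 0.1045]
orientation: [[0.163, 0.987, 0.001], [0.987, -0.163, -0.001], [-0.0, 0.001, -1.0]]
contact_force: [1.5, 0.1, -0.1]
finger_gap: 0.999
grasp_force: 0.0
```

```bash
python3 - <<'E'
from m import *
s=arm.sense();print(s['tcp_pos'],np.abs(s['qd']).max())
c,T=cam('wrist'); im=save('wrist','w2.png')
for ce,st in blobs(im,(100,120,20),(125,255,255),100): print(ce,st,atz(c,T,*ce,.016))
print('knob top pix expected',proj(c,T,(.612,-.1977,.046)))
go((.612,-.1977,.02),-.178)
E
```

```text
[ 0.60809791 -0.18840197  0.10452118] 0.005759169819806609
[326.29822044 217.6170111 ] [  261   156   132   123 10452] [ 0.61191786 -0.19201357  0.016     ]
knob top pix expected (np.float64(328.6387280081942), np.float64(243.57017410513035))
t 3.1 d mm [-8.4  5.4 84.3] rot [0.  0.  0.8]
```

View pics/w2.png

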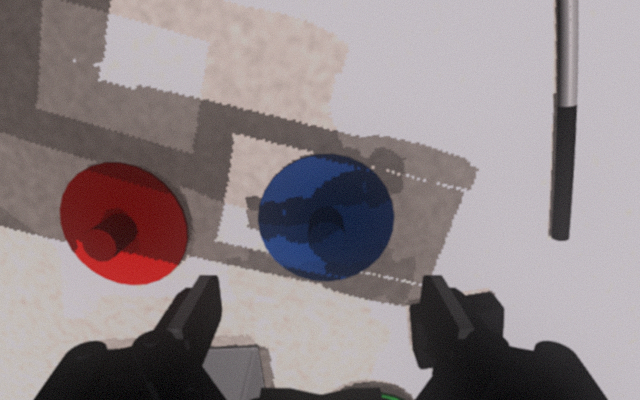

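The blue disc is centred at (327,218) in the wrist view. Its knob is in shadow near (327,230).

```bash
python3 - <<'E'
from m import *
c,T=cam('wrist')
for y in(-.1977,-.192):
    t=np.linspace(0,6.28,200); q=np.array([proj(c,T,(.612+.048*np.cos(a),y+.048*np.sin(a),.016)) for a in t]); print(y,q.min(0),q.max(0))
    print('knobtop',proj(c,T,(.612,y,.046)),'foot',proj(c,T,(.612,y,.016)))
im=cv2.imread('pics/w2.png')[150:290,255:400]
g=np.clip(im.astype(float)**.7*6-10,0,255).astype(np.uint8)
cv2.imwrite('pics/w2e.png',cv2.resize(g,None,fx=4,fy=4,interpolation=cv2.INTER_CUBIC))
E
```

```text
-0.1977 [259.040706   157.01954211] [396.61472898 284.72575975]
knobtop (np.float64(328.7932657906286), np.float64(243.54452645543586)) foot (np.float64(327.8504270206974), np.float64(225.0582709171101))
-0.192 [257.2311752  148.47300663] [395.85459483 278.14539823]
knobtop (np.float64(327.3456939332626), np.float64(235.21075420857832)) foot (np.float64(326.56030287502944), np.float64(217.53276078689208))
```

View pics/w2e.png

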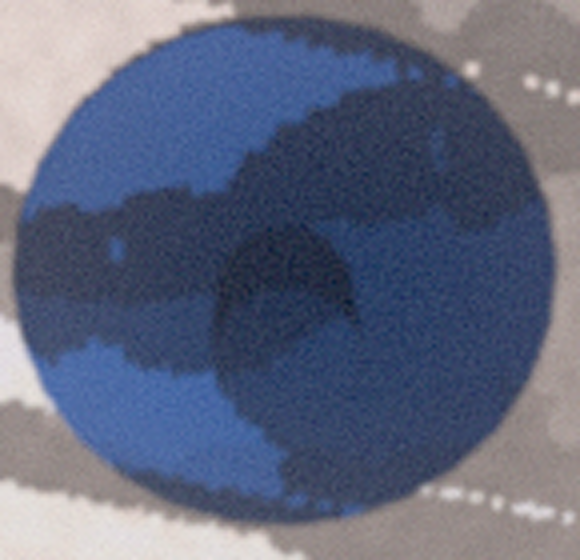

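>>> {"fn": "send_rows", "kwargs": {"angular": [[0,0,0.8],[0,0,0.8],[0,0,0.8],[0,0,0.8],[0,0,0.8],[0,0,0.8],[0,0,0.8],[0,0,0.8],[0,0,0.8],[0,0,0.8]], "delta_pos": [[-7,4.5,20],[-7,4.5,40],[-7,4.5,60],[-7,4.5,75],[-7,4.5,84],[-7,4.5,84],[-7,4.5,84],[-7,4.5,84],[-7,4.5,84],[-7,4.5,84]], "hand": [0.7,0.7,0.7,0.7,0.7,0.7,0.7,0.15,0.1,0.1], "squeeze": 50}}

```text
clock: 3.93
tcp_pos: [0.6118, -0.1968, 0.0208]
orientation: [[0.178, 0.984, 0.002], [0.984, -0.178, -0.001], [-0.001, 0.002, -1.0]]
contact_force: [1.1, -0.4, 0.1]
finger_gap: 0.281
grasp_force: 0.2
```

>>> {"fn": "send_rows", "kwargs": {"angular": [[0,0,0],[0,0,0],[0,0,0],[0,0,0],[0,0,0],[0,0,0],[0,0,0],[0,0,0],[0,0,0],[0,0,0]], "delta_pos": [[0,0,0],[0,0,0],[0,0,0],[0,0,0],[0,0,0],[0,0,0],[0,0,0],[0,0,0],[0,0,0],[0,0,0]], "hand": [0.1,0.1,0.1,0.1,0.1,0.1,0.1,0.1,0.1,0.1]}}

```text
clock: 4.77
tcp_pos: [0.612, -0.1968, 0.021]
orientation: [[0.178, 0.984, 0.002], [0.984, -0.178, -0.001], [-0.001, 0.002, -1.0]]
contact_force: [-0.8, -0.1, 6.2]
finger_gap: 0.262
grasp_force: 49.0
```

```bash
python3 - <<'E'
from m import *
s=arm.sense();print(s['tcp_pos'],s['finger_gap'],s['grasp_force'],s['contact_force'])
x=np.array([np.cos(-.178),np.sin(-.178)]); print('tub',np.array([.4745,.1499])+.093*x)
go((.5665,.132,.18),-.178)
E
```

```text
[ 0.61198982 -0.1968449   0.02097475] 0.261626383711425 49.041661620140076 [-0.80329262 -0.08641554  6.16393151]
tub [0.56603058 0.13343328]
t 4.77 d mm [ 315.4 -103.  -159.4] rot [ 0.1  0.  -0.1]
```

>>> {"fn": "send_rows", "kwargs": {"angular": [[0,0,0],[0,0,0],[0,0,0],[0,0,0],[0,0,0],[0,0,0],[0,0,0],[0,0,0],[0,0,0],[0,0,0]], "delta_pos": [[0,0,-15],[0,0,-45],[0,0,-80],[0,0,-120],[0,0,-160],[28,-9,-160],[63,-20,-160],[98,-32,-160],[133,-43,-160],[168,-55,-160]], "hand": [0.1,0.1,0.1,0.1,0.1,0.1,0.1,0.1,0.1,0.1]}}

```text
clock: 5.6
tcp_pos: [0.5863, -0.02, 0.1798]
orientation: [[0.179, 0.984, 0.0], [0.984, -0.179, -0.0], [0.0, 0.0, -1.0]]
contact_force: [0.3, 0.7, -0.7]
finger_gap: 0.258
grasp_force: 49.3
```

>>> {"fn": "send_rows", "kwargs": {"angular": [[0,0,0],[0,0,0],[0,0,0],[0,0,0],[0,0,0],[0,0,0],[0,0,0],[0,0,0],[0,0,0],[0,0,0]], "delta_pos": [[30,-10,0],[50,-17,0],[60,-20,0],[60,-20,0],[60,-20,0],[60,-20,0],[60,-20,0],[60,-20,0],[60,-20,0],[60,-20,0]], "hand": [0.1,0.1,0.1,0.1,0.1,0.1,0.1,0.1,0.1,0.1]}}

```text
clock: 6.43
tcp_pos: [0.578, 0.0405, 0.1796]
orientation: [[0.179, 0.984, -0.0], [0.984, -0.179, -0.0], [-0.0, -0.0, -1.0]]
contact_force: [0.3, -0.2, -1.3]
finger_gap: 0.261
grasp_force: 49.3
```

```bash
python3 - <<'E'
from m import *
s=arm.sense();print(s['tcp_pos'],s['finger_gap'],s['grasp_force'],s['contact_force'])
c,T=cam('wrist'); im=arm.camera('wrist')
for ce,st in blobs(im,(5,150,60),(20,255,255)): print('or',ce.round(1),st,atz(c,T,*ce,0.082).round(4))
for r in arm.regions_of('wrist','tub')[:2]: print(r['bbox'],r['confidence'])
# overlay predicted rim for hypothesis
o=im[:,:,::-1].copy()
for C,col in(((.566,.1334),(0,255,0)),((.5675,.131),(0,0,255))):
    for a in np.linspace(0,2*np.pi,40):
        u,v=proj(c,T,(C[0]+.045*np.cos(a),C[1]+.045*np.sin(a),.103)); 
        if 0<u<639 and 0<v<399: o[int(round(v)),int(round(u))]=col
u,v=map(int,proj(c,T,(.566,.1334,.103))); print(u,v); v0=max(0,v-110);u0=max(0,u-130)
cv2.imwrite('pics/w3.png',cv2.resize(o[v0:v0+200,u0:u0+260],None,fx=3,fy=3,interpolation=cv2.INTER_NEAREST)); print(u0,v0)
E
```

```text
[0.57802165 0.04045914 0.1795504 ] 0.26067679750482076 49.275668263435364 [ 0.32576769 -0.22618743 -1.32028615]
or [127.7  26.3] [119   0  18  55 720] [0.4804 0.1828 0.082 ]
or [141.1 128.1] [132 104  19  50 617] [0.4691 0.1195 0.082 ]
or [175.2 236.5] [ 112  219  120   28 1703] [0.4679 0.0384 0.082 ]
[236.9, 85.2, 243.9, 170.4] 0.68
271 77
141 0
```

View pics/w3.png

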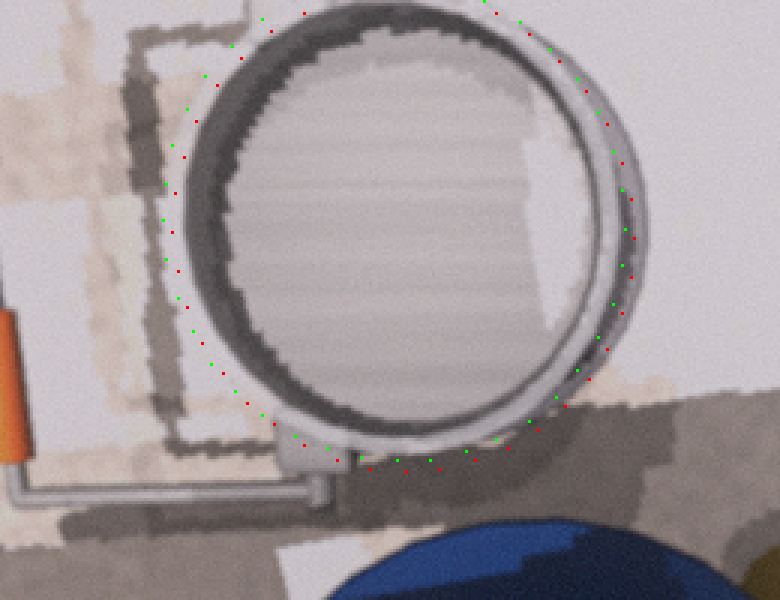

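The rim's inner edge spans crop columns 184–598, with the bottom at 435. That puts it about 1.3 mm further +y than the green prediction. The lid's far edge is at crop (545,520).

```bash
python3 - <<'E'
from m import *
c,T=cam('wrist'); s=arm.sense(); p=s['tcp_pos']
x=np.array(s['orientation'])[:,0]
im=arm.camera('wrist')
m=cv2.inRange(cv2.cvtColor(im,cv2.COLOR_RGB2HSV),(95,90,15),(130,255,255)); ys=[np.where(m[:,u])[0].min() for u in (310,320,330)]; print('seen top',ys)
for off in(-.002,0,.002):
    q=p+x*off; q[2]=p[2]-.005
    e=np.array([proj(c,T,q+.048*np.array([np.cos(a),np.sin(a),0])) for a in np.linspace(0,6.28,300)]); print(off,e[e[:,1].argmin()])
go((.566,.1343,.150),-.178)
E
```

```text
seen top [np.int64(174), np.int64(174), np.int64(174)]
-0.002 [320.41699823 181.23213152]
0 [320.41783891 176.67496402]
0.002 [320.41868147 172.08017692]
t 6.58 d mm [ 89.7 -28.4  29.6] rot [-0.   0.  -0.1]
```

>>> {"fn": "send_rows", "kwargs": {"angular": [[0,0,0],[0,0,0],[0,0,0],[0,0,0],[0,0,0],[0,0,0],[0,0,0],[0,0,0],[0,0,0],[0,0,0]], "delta_pos": [[30,-9,0],[60,-19,0],[80,-25,10],[89,-28.3,25],[89,-28.3,40],[89,-28.3,44],[89,-28.3,48],[89,-28.3,52],[89,-28.3,56],[89,-28.3,56]], "hand": [0.1,0.1,0.1,0.1,0.1,0.1,0.1,0.1,0.1,0.1]}}

```text
clock: 7.42
tcp_pos: [0.566, 0.1334, 0.1234]
orientation: [[0.179, 0.984, -0.0], [0.984, -0.179, -0.0], [-0.0, -0.0, -1.0]]
contact_force: [-0.1, 1.0, -1.7]
finger_gap: 0.263
grasp_force: 49.3
```

>>> {"fn": "send_rows", "kwargs": {"angular": [[0,0,0],[0,0,0],[0,0,0],[0,0,0],[0,0,0],[0,0,0],[0,0,0],[0,0,0],[0,0,0],[0,0,0]], "delta_pos": [[0,0,2],[0,0,4],[0,0,6],[0,0,8],[0,0,9],[0,0,9],[0,0,9],[0,0,9],[0,0,9],[0,0,9]], "hand": [0.1,0.1,0.1,0.1,0.1,0.1,0.1,0.1,0.1,0.1]}}

```text
clock: 8.25
tcp_pos: [0.566, 0.1338, 0.1147]
orientation: [[0.178, 0.984, 0.0], [0.984, -0.178, -0.0], [-0.0, 0.0, -1.0]]
contact_force: [-0.4, -0.3, -1.3]
finger_gap: 0.262
grasp_force: 49.3
```

>>> {"fn": "send_rows", "kwargs": {"angular": [[0,0,0],[0,0,0],[0,0,0],[0,0,0],[0,0,0],[0,0,0],[0,0,0],[0,0,0],[0,0,0],[0,0,0]], "delta_pos": [[0,0,0.5],[0,0,1],[0,0,1.5],[0,0,2],[0,0,2],[0,0,2],[0,0,2],[0,0,2],[0,0,2],[0,0,2]], "hand": [0.1,0.1,0.1,0.1,0.1,0.1,0.1,0.1,0.1,0.1]}}

```text
clock: 9.08
tcp_pos: [0.566, 0.1339, 0.114]
orientation: [[0.178, 0.984, 0.001], [0.984, -0.178, -0.0], [0.0, 0.001, -1.0]]
contact_force: [-3.6, 0.1, 10.3]
finger_gap: 0.264
grasp_force: 50.3
```

>>> {"fn": "send_rows", "kwargs": {"angular": [[0,0,0],[0,0,0],[0,0,0],[0,0,0],[0,0,0],[0,0,0],[0,0,0],[0,0,0],[0,0,0],[0,0,0]], "delta_pos": [[0,0,-0.5],[0,0,-0.5],[0,0,-0.5],[0,0,-0.5],[0,0,-5],[0,0,-20],[0,0,-40],[0,0,-65],[0,0,-85],[0,0,-85]], "hand": [0.3,0.5,0.7,0.7,0.7,0.7,0.7,0.7,0.7,0.7]}}

```text
clock: 9.92
tcp_pos: [0.5688, 0.1342, 0.2021]
orientation: [[0.178, 0.984, 0.007], [0.984, -0.178, 0.001], [0.002, 0.007, -1.0]]
contact_force: [0.1, -0.1, 0.8]
finger_gap: 0.698
grasp_force: 0.0
```

```bash
python3 - <<'E'
from m import *
s=arm.sense();print(s['tcp_pos'],s['finger_gap'],s['contact_force'])
go((.4688,.1187,.07),-.178)
for n in('scene','top'):
    c,T=cam(n); im=arm.camera(n)
    for ce,st in blobs(im,(100,120,30),(125,255,255),50): print(n,ce.round(1),st,atz(c,T,*ce,.109).round(4), 'exp',np.round(proj(c,T,(.566,.1337,.109)),1))
E
```

```text
[0.56877213 0.13422889 0.20213428] 0.6984557945572069 [ 0.06945495 -0.07513807  0.77101594]
t 9.92 d mm [-33.3 -96.6 131.4] rot [ 0.4 -0.1 -0. ]
scene [335.8 156.9] [318 143  36  29 828] [0.5679 0.131  0.109 ] exp [335.8 155.9]
top [286.9 209.4] [283 197   9  25 136] [0.5652 0.098  0.109 ] exp [275.4 209.4]
```

>>> {"fn": "send_rows", "kwargs": {"angular": [[0,0,0],[0,0,0],[0,0,0],[0,0,0],[0,0,0],[0,0,0],[0,0,0],[0,0,0],[0,0,0],[0,0,0]], "delta_pos": [[-10,-30,0],[-20,-60,0],[-33,-94,0],[-33,-94,10],[-33,-94,30],[-33,-94,50],[-33,-94,60],[-33,-94,60],[-33,-94,60],[-33,-94,60]], "hand": [0.45,0.45,0.45,0.45,0.45,0.45,0.45,0.45,0.45,0.45]}}

```text
clock: 10.85
tcp_pos: [0.468, 0.1182, 0.1379]
orientation: [[0.178, 0.984, 0.0], [0.984, -0.178, -0.0], [-0.0, 0.0, -1.0]]
contact_force: [0.4, 0.4, 0.2]
finger_gap: 0.453
grasp_force: 0.0
```

```bash
python3 - <<'E'
from m import *
c,T=cam('wrist'); go((.4688,.1187,.07),-.178)
im=save('wrist','w4.png')
for ce,st in blobs(im,(5,150,60),(20,255,255)): print('or',ce.round(1),st,atz(c,T,*ce,0.082).round(4))
E
```

```text
t 10.85 d mm [ 0.7  0.7 67.9] rot [ 0.   0.  -0.1]
or [321.4 122.2] [314  91  16  64 986] [0.4804 0.1824 0.082 ]
or [321.7 231.5] [315 205  14  53 563] [0.4691 0.1188 0.082 ]
or [563.9 288.1] [548 276  42  34 240] [0.6216 0.0485 0.082 ]
or [320.9 311. ] [ 275  294   92   28 1542] [0.4585 0.0626 0.082 ]
```

View pics/w4.png

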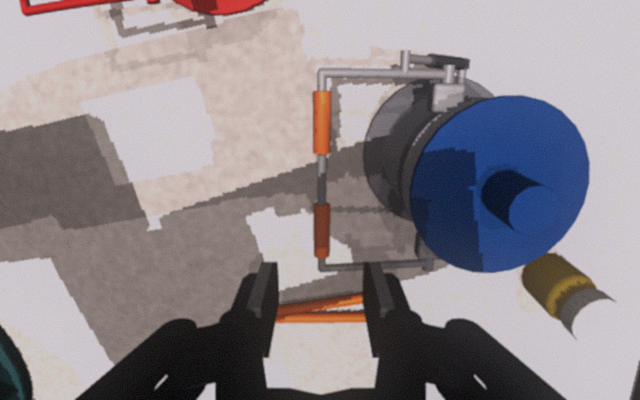

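The lid sits on the tub, with its disc at (500,183). The near sleeve at (322,231) lies centred between the jaws.

>>> {"fn": "send_rows", "kwargs": {"angular": [[0,0,0],[0,0,0],[0,0,0],[0,0,0],[0,0,0],[0,0,0],[0,0,0],[0,0,0],[0,0,0],[0,0,0]], "delta_pos": [[0.7,1,20],[0.7,1,40],[0.7,1,60],[0.7,1,68],[0.7,1,68],[0.7,1,68],[0.7,1,68],[0.7,1,68],[0.7,1,68],[0.7,1,68]], "hand": [0.45,0.45,0.45,0.45,0.45,0.25,0.1,0,0,0], "squeeze": 40}}

```text
clock: 11.73
tcp_pos: [0.4689, 0.1188, 0.0707]
orientation: [[0.178, 0.984, 0.001], [0.984, -0.178, 0.0], [0.001, 0.001, -1.0]]
contact_force: [-2.7, 1.3, 7.6]
finger_gap: 0.091
grasp_force: 39.3
```

>>> {"fn": "send_rows", "kwargs": {"angular": [[0,0,0],[0,0,0],[0,0,0],[0,0,0],[0,0,0],[0,0,0],[0,0,0],[0,0,0],[0,0,0],[0,0,0]], "delta_pos": [[0,0,0],[0,0,0],[0,0,0],[0,0,0],[0,0,0],[0,0,0],[0,0,-1],[0,0,-2],[0,0,-3],[0,0,-3]], "hand": [0,0,0,0,0,0,0,0,0,0]}}

```text
clock: 12.57
tcp_pos: [0.469, 0.1188, 0.0727]
orientation: [[0.178, 0.984, 0.001], [0.984, -0.178, 0.0], [0.0, 0.001, -1.0]]
contact_force: [1.3, 3.1, -5.5]
finger_gap: 0.097
grasp_force: 39.0
```

>>> {"fn": "send_rows", "kwargs": {"angular": [[0,0,0],[0,0,0],[0,0,0],[0,0,0],[0,0,0],[0,0,0],[0,0,0],[0,0,0],[0,0,0],[0,0,0]], "delta_pos": [[0,0.9,-3.2],[0,2.4,-9.4],[0,4.4,-15.3],[0,6.9,-21.1],[0,10,-26.6],[0,13.5,-31.8],[0,17.5,-36.7],[0,21.9,-41.2],[0,26.7,-45.3],[0,31.8,-48.9]], "hand": [0,0,0,0,0,0,0,0,0,0]}}

```text
clock: 13.4
tcp_pos: [0.4942, 0.114, 0.1217]
orientation: [[0.179, 0.984, -0.011], [0.984, -0.179, 0.002], [-0.0, -0.011, -1.0]]
contact_force: [-13.8, 7.9, 8.6]
finger_gap: 0.094
grasp_force: 39.7
```

```bash
python3 - <<'E'
from m import *
s=arm.sense();c,T=cam('wrist');im=arm.camera('wrist');print(s['tcp_pos'],s['contact_force'],s['ft_torque'])
phi=1.0;X=np.array([.984,-.178,0]);Y=np.array([.178,.984,0]);t=np.array([.566,.1337,0])
for yy in(.032,-.032): print('exp',np.round(proj(c,T,t+X*(-.023-.07*np.cos(phi))+Y*yy+np.array([0,0,.075+.07*np.sin(phi)])),1))
for ce,st in blobs(im,(5,150,60),(20,255,255),60): print('or',ce.round(1),st)
E
```

```text
[0.49422312 0.11404257 0.12172076] [-13.79159564   7.94954172   8.59263465] [1.49482671e+00 2.37846411e+00 5.65066326e-04]
exp [336.5 145.7]
exp [334.3 296.6]
or [319.2 141.9] [ 308   97   24   91 2119]
or [319.9 291.8] [ 309  253   22   81 1272]
or [547.4 300.9] [530 290  41  29 221]
or [253.1 319.1] [241 314  25  12 169]
or [199.9 325.6] [194 322  15   9  72]
```

>>> {"fn": "send_rows", "kwargs": {"angular": [[0,0,0],[0,0,0],[0,0,0],[0,0,0],[0,0,0],[0,0,0],[0,0,0],[0,0,0],[0,0,0],[0,0,0]], "delta_pos": [[0,5.5,-3.2],[0,11.2,-5.8],[0,17.1,-8],[0,23.2,-9.6],[0,29.4,-10.6],[0,35.7,-11.1],[0,42,-11],[0,48.3,-10.3],[0,52,-9.6],[0,52,-9.6]], "hand": [0,0,0,0,0,0,0,0,0,0]}}

```text
clock: 14.28
tcp_pos: [0.5534, 0.1034, 0.1316]
orientation: [[0.178, 0.984, 0.003], [0.984, -0.178, -0.0], [0.0, 0.003, -1.0]]
contact_force: [4.5, 1.2, 1.5]
finger_gap: 0.095
grasp_force: 42.6
```

```bash
python3 - <<'E'
from m import *
s=arm.sense();im=save('wrist','w5.png');print(s['tcp_pos'],s['contact_force'],s['ft_torque'],s['finger_gap'])
E
```

```text
[0.55340863 0.10342307 0.13156995] [4.51316975 1.24262969 1.54252267] [ 3.54600795e-01 -5.58759392e-01 -2.25937613e-04] 0.09537412516804115
```

View pics/w5.png

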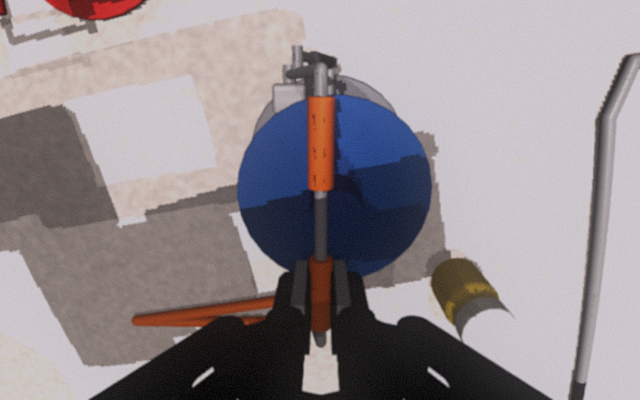

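The bar, gripped by its near sleeve, is above the lid and just short of the knob. I'll finish the arc and let go.

>>> {"fn": "send_rows", "kwargs": {"angular": [[0,0,0],[0,0,0],[0,0,0],[0,0,0],[0,0,0],[0,0,0],[0,0,0],[0,0,0],[0,0,0],[0,0,0]], "delta_pos": [[0,2,0.5],[0,4,1],[0,6,1.6],[0,8,2.4],[0,9,3],[0,9,3],[0,9,3],[0,9,3],[0,9,3],[0,9,3]], "hand": [0,0,0,0,0,0,0,0,0,0]}}

```text
clock: 15.17
tcp_pos: [0.56, 0.1022, 0.1292]
orientation: [[0.178, 0.984, 0.0], [0.984, -0.178, 0.0], [0.0, 0.0, -1.0]]
contact_force: [-0.3, 2.9, 12.1]
finger_gap: 0.095
grasp_force: 44.0
```

>>> {"fn": "send_rows", "kwargs": {"angular": [[0,0,0],[0,0,0],[0,0,0],[0,0,0],[0,0,0],[0,0,0],[0,0,0],[0,0,0],[0,0,0],[0,0,0]], "delta_pos": [[0,0,0],[0,0,0],[0,0,0],[0,0,0],[0,0,0],[0,0,-5],[0,0,-20],[0,0,-40],[0,0,-60],[0,0,-60]], "hand": [0.1,0.2,0.35,0.4,0.4,0.4,0.4,0.4,0.4,0.4]}}

```text
clock: 16.0
tcp_pos: [0.5624, 0.1022, 0.192]
orientation: [[0.178, 0.984, 0.006], [0.984, -0.178, 0.0], [0.001, 0.006, -1.0]]
contact_force: [1.7, 0.3, 0.0]
finger_gap: 0.398
grasp_force: 0.0
```

```bash
python3 - <<'E'
from m import *
s=arm.sense();c,T=cam('wrist');im=save('wrist','w6.png');print(s['tcp_pos'],s['contact_force'])
X=np.array([.984,-.178,0]);Y=np.array([.178,.984,0]);t=np.array([.566,.1337,0])
for phi in(1.7,1.8,1.9,2.0):
  print(phi,[np.round(proj(c,T,t+X*(-.023-.07*np.cos(phi))+Y*yy+np.array([0,0,.075+.07*np.sin(phi)])),1) for yy in(.032,-.032)])
for ce,st in blobs(im,(5,150,60),(20,255,255),60): print('or',ce.round(1),st)
E
```

```text
[0.56236742 0.10219491 0.19202116] [1.71848168 0.31819414 0.0490255 ]
1.7 [array([289. , 127.5]), array([292.1, 239. ])]
1.8 [array([302.2, 127.1]), array([304. , 238.1])]
1.9 [array([315. , 126.7]), array([315.5, 236.8])]
2.0 [array([327.1, 126.1]), array([326.4, 235. ])]
or [315.4 125.2] [ 307   93   17   65 1034]
or [315.6 236. ] [309 208  15  56 691]
or [207.2 281.7] [ 150  266  114   25 1367]
```

View pics/w6.png

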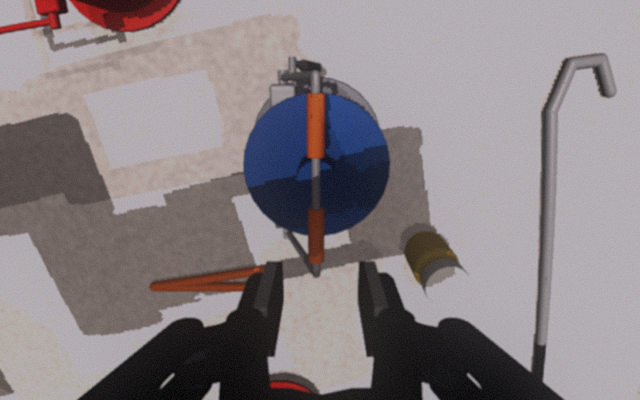

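The bar sits on the knob, with its sleeves at (315,125) and (316,236). That matches a swing of 1.80 rad with the gripper clear, so I'm handing in.

```bash
python3 -c "
from station import arm
print(arm.sign_off())"
```

```text
the job is handed in; nothing more can be done
None
```

The job is handed in: the blue lid sits fully home on the clear tub, and the bail is over centre and holding on the knob (swing about 1.8 rad), with the gripper clear; it took about 16 s of the 54 s, and the arm met nothing but the lid, the tub and the bail.

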